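Load a fresh cell into the balance's battery drawer

ROBOT

A 7-joint arm with a two-finger parallel gripper is mounted at the origin on the work surface. World frame = base frame: x ahead of the robot, y to its left, z up, the work surface at z = 0. Lengths are in m, angles in rad, forces in N, time in s.
With the tool pointing down it reaches from about 0.425 to 0.925 m from the base axis. Payload 6.8 kg.
Tool frame: the origin (TCP) lies midway between the tips of the shut fingers; the grasp point (between the pads) lies 19 mm behind it (grip_point_offset is the z of the grasp point in the tool frame, in m); z points along the fingers, y is the line along which they close (so a half turn about z gives the same grasp; the last joint's range is limited). The gripper opens to 85 mm and grips with 20 to 120 N. Pads are 22 mm wide; open, the fingers measure 114 mm over their backs; the gripper's body (76 mm by 85 mm) begins 54 mm behind the grasp point. The pads swing forward as they close: fully open they stand 13 mm farther back than shut.
Start: joints at [1.098, 0.477, 0.022, 1.555, -0.011, 1.109, -0.083], TCP at [0.241, -0.631, 0.231] pointing down, gripper open.
Joint ranges: [-2.96, 2.96], [-0.34, 2.1], [-1.41, 1.46], [0.24, 2.44], [-1.37, 4.51], [0.17, 1.92], [-2.96, 2.96]. Speed limits (rad/s): [2.39, 2.39, 3.14, 3.14, 3.14, 3.14, 3.14].

INTERFACE

Orientations are given as a rotation vector (axis times angle).
In Python, from bench import get_obs, grab_frame, calibration, hand_in, grip_point_offset gives the robot as it stands.
- The arm moves only by the shell command python3 -m pendant 'ROWS' [OPENING] [FORCE]. ROWS is a JSON object of lists of equal length, an entry for each row: "translation": the shift along the world's x, y, z in units of 25 mm (1.0 is 25 mm), a list of three; "delta_rot": the turn, a rotation vector about the world's x, y, z in units of 5 degrees (1.0 is 5 degrees), a list of three. In form: {"translation": [[dx, dy, dz], ...], "delta_rot": [[rx, ry, rz], ...]}. A call has 1 to 12 rows; each row is the pose to reach, as a shift and turn from the pose commanded when the call began; what a row does not reach only later rows make up. A row lasts 1/8 s, in which the tool goes at most 62.5 mm and 10.7 degrees, less where a joint would pass 70% of its speed; a pose out of reach is approached as far as the arm can. A call with a gripper value outside its range is refused whole. OPENING is the opening, from 0 (shut) to 1 (fully open), set as the call begins (- or left out, the last holds). The fingers move at their own pace and stop on an object; FORCE is the grip in N (left out, the last holds). Time passes only in rows, so rows that repeat a pose let the fingers close. It gives the time, the measured TCP pose, the force, the opening and the grip force at its end, in the units of the state.
- get_obs(): the state, without advancing time (a new reading comes with each control period).
- grab_frame(name): name is "scene" or "side" or "wrist"; returns (picture, depth): 420x560x3 uint8, red, green, blue; 420x560 float32, m along the optical axis (not along the pixel's ray), 0 where there is no reading.
- calibration(name): a dict with "K" (3x3 intrinsics, pixels), "k1" (the pictures are not rectified: a ray, as slopes to the right and down, at radius r is drawn at 1 + k1 r^2 times it, then the intrinsics apply), "rvec" (rotation vector, rad) and "tvec" (3), from world to camera coordinates, as OpenCV has them. Camera axes: x right, y down, z forward; pixel columns grow to the right and rows downward; lengths in m; the calibration is good to about 2 mm. A picture is of the moment at which its call begins: read the wrist's pose just before it. calibration takes no time and is no camera call; for the wrist camera it gives the pose at the moment of the call.
- hand_in(): hands the job in; it is judged then, once.
The state is a dict: "clock": time; "joints": joint angles; "qvel": joint speeds; "tau": joint torques, N m; "tcp_pos": TCP position; "orientation": TCP orientation; "contact_force": force on the tool from outside, world axes, zero at the start; "moment": the same for the moment, N m; "grip_width": finger opening in m; "gripper_force": force on a finger pad.
Only numpy, scipy, OpenCV 4.12 (cv2) and the standard library are available. Lean on these libraries where they do the work, as an engineer would, in place of code of your own. Each camera call takes 0.05 s, during which the arm holds its last target. There are 200 camera calls.

TASK

Put the fresh cell (blue with a yellow band) from the green caddy into the balance's open battery drawer, the right way round: press its flat end against the coil spring, then drop the button end in against the brass contact, feeling your way and not forcing the spring or the contact. Once the cell lies loaded and let go, slide the drawer fully home, flush with the side of the balance, and leave everything else where it is.

Things in the scene. Friction and masses are not known exactly. Their poses are not given: they have to be found in the camera images.
- cell_center (a point): Fresh D-size cell: blue cylinder with a yellow band near its button end, diameter 33 mm, body 60 mm long plus a round button 9.5 mm across standing 2 mm out of one end; 0.11 to 0.17 kg. Point: middle of the body, on its axis. The cell lies along this frame's y, button end to +y. It starts lying level in one place of the caddy, its axis 26 mm above the bench.
- cell_plus (a point): Tip of the fresh cell's button (positive end), on the axis, 32 mm from cell_center.
- cell_minus (a point): Centre of the fresh cell's flat (negative) end, on the axis, 30 mm from cell_center.
- caddy: Green caddy, a fixed plate 190 (x) x 94 (y) x 8 mm, origin under its middle. Two places at x = +45 and -45 mm: round ribs carry a cell lying along y, low stops beyond its ends reach 20 mm above the bench, its flanks are free. The fresh cell lies in one place, the spent cell in the other.
- seat (a point): Fixed in the grey battery drawer: where the centre of a correctly loaded cell lies, 34 mm above the bench. z up, y level and into the balance (the way the drawer closes). The loaded cell lies along y, button to +y, on two ribs that centre it. Drawer floor 18 mm below this point; side lips at x = +-22 mm, their tops 14 mm below it.
- contact (a point): Fixed in the drawer: the brass contact, middle of its face, at y = +32 mm from the seat, same axes; the loaded cell's button rests on it. It is on the drawer's inner end wall, 44 mm wide, 5.5 mm thick, whose top edge is 6 mm above this point: the button end must come down on the seat's side of this face.
- coil (a point): Fixed in the drawer: where the free end of the coil spring stands when nothing presses it, at y = -22 mm from the seat, same axes. Its round end is 13 mm across, centred on the cell's axis. It yields towards -y at 0.5 N per mm, is solid after 12 mm and is crushed by much more than 10 N; a loaded cell holds it 8 mm in. The white front panel's inner face is 16 mm beyond, its top 20 mm above.
- panel (a point): Centre of the outer face of the drawer's white front panel (47 mm wide, from 23 mm below to 20 mm above this point), at y = -48 mm from the seat, same axes: push here to close. It starts 93 to 126 mm out and runs easily (1.5 N) 4 to 35 mm farther out when the spring is pressed, to a stop not known beforehand. Going home, one stage of the slide takes 1.5 N, the last 45 mm or less about 13 N.
- mouth (a point): Fixed on the balance: where panel lies when the drawer is fully home, flush with the balance's side, 34 mm above the bench. y points into the balance; the drawer stands out to -y. The white balance does not move; it is 250 mm (x) by 210 mm (y), reaching from y = 0 to +210 mm and x = -120 to +130 mm, 72 mm high, its steel pan 82 mm above the bench.
- spent_center (a point): Centre of the spent cell: same shape as the fresh one but silver grey with a red band; stays in the other place of the caddy.
- rack_center (a point): Bystander: green tube rack, 80 x 200 x 54 mm with its tubes; point on its middle, 20 mm above the bench.
- tipbox_center (a point): Bystander: blue box of pipette tips, 85 x 125 x 60 mm; point at its middle.
- beaker_center (a point): Bystander: glass beaker, 68 mm across, 85 mm high; point at its middle.
- reagent_center (a point): Bystander: reagent bottle with blue cap, 60 mm across, 100 mm high; point at its middle.
- weight_center (a point): Bystander: brass calibration weight, 28 mm across, 36 mm high, standing on the balance's pan; point at its middle.
- pipette_center (a point): Bystander: pipette lying on the bench, 210 mm long, 32 mm high; point 55 mm ahead of the rear of its body.
Not all that is in view belongs to the job. Of the things that look like the part that bears cell_center, the smallest one is meant.

How it is judged:
On the way, in this order (a step that is already met when the one before it is completed fails the run):
1. the flat end presses the coil spring in by at least 4 mm while the button end is still held up above the contact (x of cell_minus in the frame of seat between -0.006 and 0.006 m and y of cell_minus in the frame of seat below -0.026 m and z of cell_minus in the frame of seat below 0.015 m and z of cell_plus in the frame of seat above 0.007 m), for 0.1 s.
2. the cell lies loaded between spring and contact, button to the contact, let go, with the drawer still open (x of cell_center in the frame of seat between -0.003 and 0.003 m and y of cell_center in the frame of seat between -0.003 and 0.003 m and z of cell_center in the frame of seat between -0.003 and 0.003 m and y of cell_plus in the frame of seat between 0.029 and 0.035 m and z of cell_plus in the frame of seat between -0.003 and 0.003 m and contact force between the fingers and cell below 0.3 N and y of panel in the frame of mouth below -0.04 m), for 0.3 s.
At the end, for the whole second after the job is handed in: The fresh cell lies in the drawer within 3 mm of its seat, button end on the brass contact and flat end on the spring, at rest and let go; the drawer is home, its front panel flush with the side of the balance within 3 mm (x of cell_center in the frame of seat between -0.003 and 0.003 m and y of cell_center in the frame of seat between -0.003 and 0.003 m and z of cell_center in the frame of seat between -0.003 and 0.003 m and y of cell_plus in the frame of seat between 0.029 and 0.035 m and z of cell_plus in the frame of seat between -0.003 and 0.003 m and y of panel in the frame of mouth between -0.003 and 0.003 m and linear speed of cell below 0.01 m/s and contact force between the fingers and cell below 0.3 N); the robot touches nothing.
It fails at once if the coil spring is crushed: the cell presses on it with more than 18 N (contact force between cell and spring above 18 N).
It fails at once if the cell is forced: it presses on the drawer or its contact with more than 30 N (contact force between cell and drawer above 30 N).
It fails at once if the cell is dropped or rammed on the bench (more than 30 N) (contact force between cell and table above 30 N).
It fails at once if a bystander (spent cell, tube rack, tip box, beaker, reagent bottle, calibration weight, pipette) is moved by more than 30 mm (distance of any of spent_center, rack_center, tipbox_center, beaker_center, reagent_center, weight_center, pipette_center from where it was at the start of the episode above 0.03 m).
It also fails if it takes over 64 s, if anything falls off the work surface, if the arm or the gripper's body presses on something with over 40 N, if the wrist force passes 120 N, or if a joint passes its speed limit or range.

## Working session

There is one attempt and no reset: what is moved stays moved. The work goes in short steps, Python scripts to look and compute and a shell command to move; the robot and the scene stay as the last step left them, time stands still between calls to the robot, and variables do not carry over. Pictures are saved under pics/ and viewed, at most 10 in all, crops included, and the job is handed in when it is done.

```bash
ls; mkdir -p pics
cat > h.py <<'E'
import numpy as np, cv2
from bench import get_obs, grab_frame, calibration, hand_in, grip_point_offset
from scipy.spatial.transform import Rotation as R
def save(name,img): cv2.imwrite('pics/'+name,img[:,:,::-1])
def rays(c,uv):
    uv=np.atleast_2d(np.array(uv,float)); K=c['K']; 
    d=(uv-[K[0][2],K[1][2]])/[K[0][0],K[1][1]]
    s=d.copy()
    for _ in range(20): s=d/(1+c['k1']*(s**2).sum(1,keepdims=True))
    return s
def world(c,uv,z):  # z: depth along axis
    s=rays(c,uv); p=np.c_[s,np.ones(len(s))]*np.reshape(z,(-1,1))
    Rm=R.from_rotvec(np.ravel(c['rvec'])).as_matrix()
    return (p-np.ravel(c['tvec']))@Rm
def plane(c,uv,h): # intersect with world z=h
    s=rays(c,uv); Rm=R.from_rotvec(np.ravel(c['rvec'])).as_matrix()
    d=np.c_[s,np.ones(len(s))]@Rm; o=-Rm.T@np.ravel(c['tvec'])
    return o+d*((h-o[2])/d[:,2:3])
def proj(c,P):
    P=np.atleast_2d(P); Rm=R.from_rotvec(np.ravel(c['rvec'])).as_matrix()
    q=P@Rm.T+np.ravel(c['tvec']); s=q[:,:2]/q[:,2:]; s=s*(1+c['k1']*(s**2).sum(1,keepdims=True))
    K=np.array(c['K']); return s*[K[0,0],K[1,1]]+[K[0,2],K[1,2]]
E
python3 - <<'E'
from h import *
print(get_obs(),grip_point_offset)
for n in ['scene','side']:
    c=calibration(n); im,d=grab_frame(n); save(n+'0.png',im); np.savez('pics/'+n+'0',im=im,d=d); print(n,c)
E
```

```text
pics
{'clock': 0.0, 'joints': array([ 1.09791767,  0.47780909,  0.02231962,  1.5564884 , -0.01147297,
        1.10930514, -0.08308783]), 'qvel': array([ 0.00047453, -0.00051087,  0.00066811,  0.00200672,  0.00011369,
       -0.00121263, -0.00055608]), 'tau': array([-1.00034072e-06, -5.96456122e+01,  1.60791814e+00, -2.81199878e+01,
        1.24719847e-02,  9.38360958e-03,  2.42095304e-06]), 'tcp_pos': array([ 0.24057018, -0.63001691,  0.23030372]), 'orientation': array([-3.08767932e+00, -5.69589742e-01,  7.74590788e-04]), 'contact_force': array([ 0.25432552,  0.09894762, -0.82193447]), 'moment': array([ 0.03665462,  0.02892275, -0.04018501]), 'gripper_force': 0.0, 'grip_width': 0.085372123789432} -0.0187
scene {'K': array([[544.99914894,   0.        , 291.00568424],
       [  0.        , 544.99914894, 201.47394032],
       [  0.        ,   0.        ,   1.        ]]), 'k1': -0.04066138441773531, 'rvec': array([ 2.4559073 ,  0.91363549, -0.26047604]), 'tvec': array([-0.40977469, -0.31571761,  1.6826135 ])}
side {'K': array([[402.56018095,   0.        , 283.65987904],
       [  0.        , 402.56018095, 211.93568256],
       [  0.        ,   0.        ,   1.        ]]), 'k1': -0.02139550557421591, 'rvec': array([ 0.90744987, -2.48300965,  1.10549929]), 'tvec': array([0.40581585, 0.32566199, 0.73649967])}
```

View pics/scene0.png

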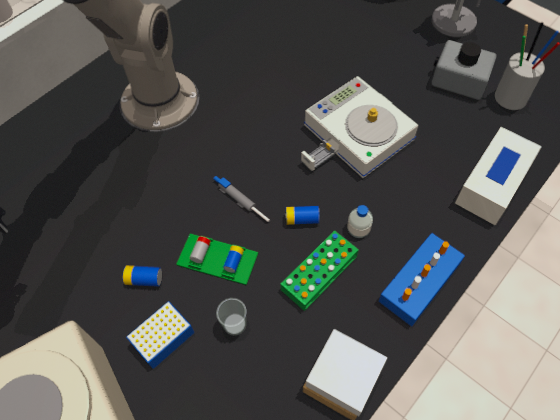

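View pics/side0.png

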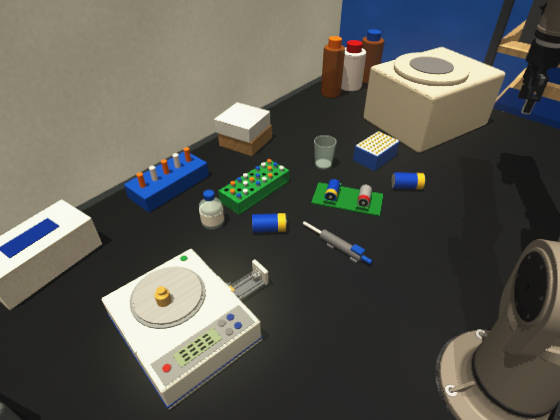

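Scene view: there are three blue and yellow cylinders, at (143,276), (302,215) and (233,259). The last one lies in the green caddy and looks smallest, so it fits. The spent cell (red band) is at (200,250). The balance is at (360,120), with its drawer at about (320,155). I'll check sizes and take an enlarged crop.

Run:
```python
from h import *
f=np.load('pics/scene0.npz'); c=calibration('scene')
for uv in [(143,276),(302,215),(233,259),(200,250),(320,152),(308,160),(160,92)]:
    print(uv, world(c,[uv],f['d'][uv[1],uv[0]]).round(4))
im=f['im']
a=cv2.resize(im[225:295,165:270],(800,533),interpolation=cv2.INTER_CUBIC)
b=cv2.resize(im[125:180,290:370],(800,550),interpolation=cv2.INTER_CUBIC)
save('crop_caddy.png',a); save('crop_drawer.png',b)
```

```text
(143, 276) [[ 0.4326 -0.4289  0.0397]]
(302, 215) [[ 0.6201 -0.0466  0.0494]]
(233, 259) [[ 0.5675 -0.2504  0.0381]]
(200, 250) [[ 0.4912 -0.2891  0.047 ]]
(320, 152) [[0.5128 0.1603 0.0154]]
(308, 160) [[0.5185 0.0991 0.0462]]
(160, 92) [[ 0.0675 -0.0266  0.104 ]]
```

View pics/crop_caddy.png

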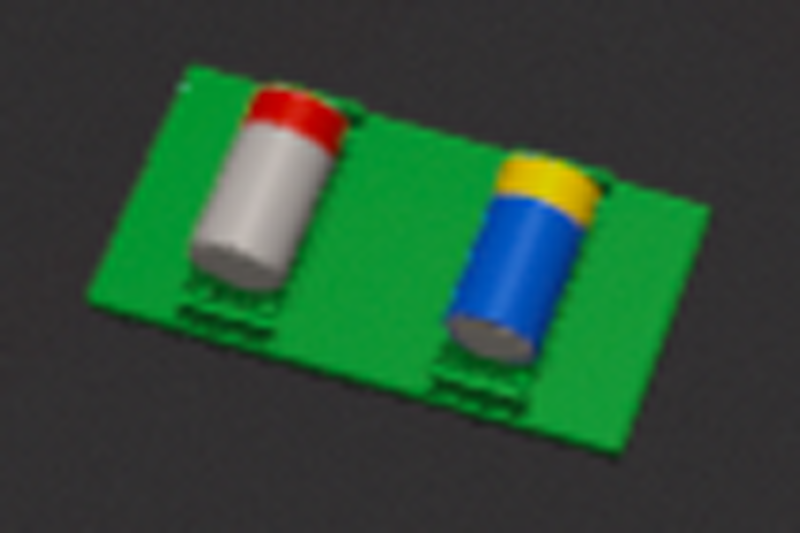

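View pics/crop_drawer.png

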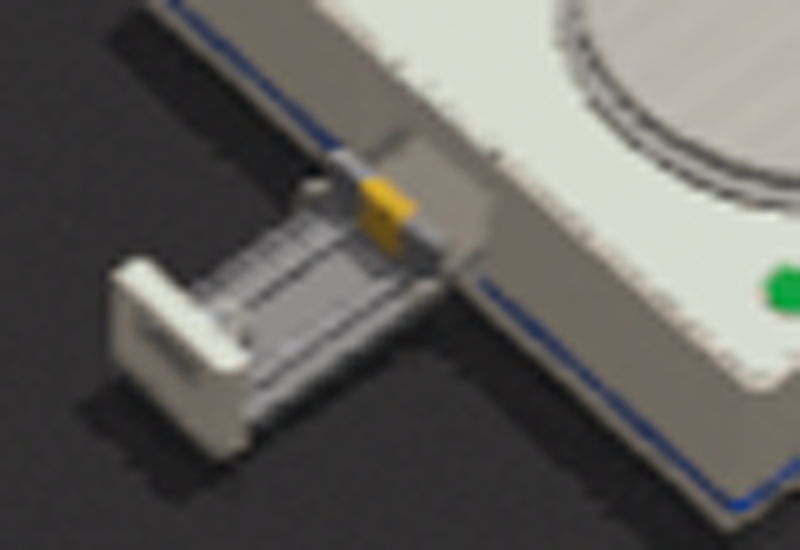

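The crop shows the blue cell with a yellow band lying on the caddy's right-hand place, button end up-image at crop (548,165) and flat end at (492,340). It is clearly smaller than the two loose decoys, so it is the one. The drawer crop shows brass at (388,212) and the panel top edge from (130,262) to (245,360). Next I work out coarse poses.

Run:
```python
from h import *
c=calibration('scene')
s=105/800; ca=np.array([(190,65),(710,205),(620,452),(90,298)])*s+[165,225]-0.4
P=plane(c,ca,.008); print(P.round(4), P.mean(0))
print('sides',[np.linalg.norm(P[i]-P[(i+1)%4]).round(4) for i in range(4)])
x=(P[1]+P[2]-P[0]-P[3]); print('caddy x deg',np.degrees(np.arctan2(x[1],x[0])))
# cell top silhouettes: flat end rim top and yellow end top
ax=np.array([(550,165),(492,340)])*s+[165,225]-.4
dr=np.array([(130,262),(245,360),(135,262)])*.1+[290,125]-.4
Q=plane(c,dr,.054); print('panel top',Q.round(4), np.linalg.norm(Q[1]-Q[0]))
d=Q[1]-Q[0];print(np.degrees(np.arctan2(d[1],d[0])))
ba=np.array([(170,0),(740,500)])*.1+[290,125]-.4
B=plane(c,ba,.004);print('base edge',B.round(4)); d=B[1]-B[0];print(np.degrees(np.arctan2(d[1],d[0])))
w=calibration('wrist'); print(w); o=get_obs(); 
Rt=R.from_rotvec(o['orientation']); Rc=R.from_rotvec(w['rvec']).as_matrix(); print('cam in tool',Rt.inv().apply(-Rc.T@w['tvec']-o['tcp_pos']), (Rc@Rt.as_matrix()).round(3)); print(Rt.as_matrix().round(3))
```

```text
[[ 0.4168 -0.2631  0.008 ]
 [ 0.589  -0.185   0.008 ]
 [ 0.6274 -0.2702  0.008 ]
 [ 0.4554 -0.3461  0.008 ]] [ 0.52216973 -0.26609786  0.008     ]
sides [np.float64(0.1891), np.float64(0.0934), np.float64(0.1881), np.float64(0.0915)]
caddy x deg 24.090721404825725
panel top [[0.4905 0.109  0.054 ]
 [0.5359 0.1041 0.054 ]
 [0.4915 0.1099 0.054 ]] 0.04567691701320848
-6.111616132647968
base edge [[0.4135 0.2194 0.004 ]
 [0.6504 0.1863 0.004 ]]
-7.968563455852984
{'K': array([[360.00987834,   0.        , 275.4961065 ],
       [  0.        , 360.00987834, 212.11810235],
       [  0.        ,   0.        ,   1.        ]]), 'k1': -0.09650760759699399, 'rvec': array([-2.39007205,  1.64691862,  0.2345886 ]), 'tvec': array([-0.67490938, -0.03545842,  0.3798756 ])}
cam in tool [ 0.07039032  0.00093646 -0.14320612] [[-0.001  1.     0.   ]
 [-0.961 -0.001 -0.277]
 [-0.277 -0.     0.961]]
[[ 0.934  0.357 -0.001]
 [ 0.357 -0.934  0.001]
 [-0.    -0.002 -1.   ]]
```

```bash
python3 -m pendant '{"translation":[[4,5,-0.3],[8,10,-0.8],[12.9,15.3,-1.2],[12.9,15.3,-1.2],[12.9,15.3,-1.2],[12.9,15.3,-1.2],[12.9,15.3,-1.2],[12.9,15.3,-1.2],[12.9,15.3,-1.2],[12.9,15.3,-1.2],[12.9,15.3,-1.2],[12.9,15.3,-1.2]],"delta_rot":[[0,0,2],[0,0,4],[0,0,6],[0,0,8],[0,0,10],[0,0,12],[0,0,14],[0,0,16],[0,0,18],[0,0,18.6],[0,0,18.6],[0,0,18.6]]}' 1 80
python3 - <<'E'
from h import *
c=calibration('wrist'); im,d=grab_frame('wrist'); o=get_obs(); save('w1.png',im); np.savez('pics/w1',im=im,d=d,rvec=c['rvec'],tvec=c['tvec'])
print(o['clock'],o['joints'].round(2),o['tcp_pos'],R.from_rotvec(o['orientation']).as_matrix().round(3))
E
```

```text
clock: 1.6
tcp_pos: [0.563, -0.2484, 0.2011]
orientation: [-1.715, -2.632, 0.0]
contact_force: [-0.1, 0.2, -0.2]
grip_width: 0.0856
gripper_force: 0.0
1.65 [ 0.66  0.45 -0.46  1.71  0.22  1.04  0.54] [ 0.56311152 -0.2483283   0.20120702] [[-0.404  0.915 -0.   ]
 [ 0.915  0.404 -0.   ]
 [ 0.    -0.    -1.   ]]
```

View pics/w1.png

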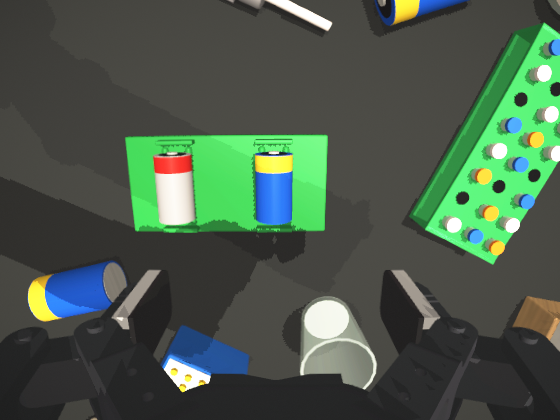

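Wrist view: the blue cell lies upright in the image, left edge 255, right edge 293, yellow end rim at row 153, flat end at row 223. Its button points up-image, towards the caddy's +y. Now I measure it.

Run:
```python
from h import *
f=np.load('pics/w1.npz'); c=calibration('wrist'); c['rvec']=f['rvec'];c['tvec']=f['tvec']
im=f['im'].astype(int); d=f['d']
P=plane(c,[(126,136.5),(327,135.5),(326.5,230.5),(135,231)],.008); print(P.round(4),P.mean(0).round(4),[np.linalg.norm(P[i]-P[(i+1)%4]).round(4) for i in range(4)])
# blue+yellow cell points by depth
r,g,b=im[...,0],im[...,1],im[...,2]
blue=(b>90)&(b>r+50)&(b>g+20); yel=(r>120)&(g>90)&(b<80)&(r<g*2)
m=np.zeros(b.shape,bool); m[140:240,245:303]=True
for n,k in (('b',blue&m),('y',yel&m)):
    v,u=np.nonzero(k); W=world(c,np.c_[u,v],d[v,u]); print(n,len(u),u.min(),u.max(),v.min(),v.max(),W[:,2].max().round(4))
v,u=np.nonzero((blue|yel)&m&(d>0)); W=world(c,np.c_[u,v],d[v,u])
from scipy.optimize import least_squares
W=W[(W[:,2]>.028)&(W[:,2]<.05)]
# fit cylinder r=16.5 with level axis: params angle,offset,z
def res(p):
    n=np.array([-np.sin(p[0]),np.cos(p[0])]); return np.hypot(W[:,:2]@n-p[1],W[:,2]-p[2])-.0165
s=least_squares(res,[np.radians(114),-.6,.026],loss='soft_l1',f_scale=.001); p=s.x
a=np.array([np.cos(p[0]),np.sin(p[0])]); t=W[:,:2]@a
print('axis deg',np.degrees(p[0]),'z',p[2],'len',np.percentile(t,[0,1,99,100]),np.median(abs(s.fun)))
lo,hi=np.percentile(t,[.5,99.5]); n=np.array([-a[1],a[0]]); print('centre',n*p[1]+a*(lo+hi)/2)
```

```text
[[ 0.4163 -0.2624  0.008 ]
 [ 0.5879 -0.187   0.008 ]
 [ 0.6278 -0.2704  0.008 ]
 [ 0.453  -0.3482  0.008 ]] [ 0.5212 -0.267   0.008 ] [np.float64(0.1874), np.float64(0.0924), np.float64(0.1913), np.float64(0.0934)]
b 1857 255 291 153 224 0.3443
y 392 255 292 155 171 0.3443
axis deg 113.02952360264742 z 0.05543146247846927 len [-0.47740036 -0.47653707 -0.41722343 -0.41658596] 0.0033498971905231243
centre [ 0.56086763 -0.24725606]
```

Run:
```python
from h import *
f=np.load('pics/w1.npz'); c=calibration('wrist'); c['rvec']=f['rvec'];c['tvec']=f['tvec']
d=f['d']
for uv in [(273,165),(273,190),(273,215),(262,190),(284,190),(230,190),(310,190),(273,153),(273,149)]:
    print(uv,d[uv[1],uv[0]],world(c,[uv],d[uv[1],uv[0]]).round(4))
print('axis pts',plane(c,[(273.5,165),(273.5,215)],.026).round(4),'rim ends at z .0425',plane(c,[(273.5,154),(273.5,223)],.0425).round(4))
```

```text
(273, 165) 0.301038 [[ 0.5515 -0.2272  0.0441]]
(273, 190) 0.3078731 [[ 0.5601 -0.247   0.0432]]
(273, 215) 0.31455374 [[ 0.5691 -0.2676  0.0427]]
(262, 190) 0.3120963 [[ 0.5517 -0.2517  0.0391]]
(284, 190) 0.31136227 [[ 0.5691 -0.2439  0.0398]]
(230, 190) 0.34318635 [[ 0.5253 -0.2706  0.0087]]
(310, 190) 0.3439042 [[ 0.5954 -0.24    0.0079]]
(273, 153) 0.31124505 [[ 0.5479 -0.2194  0.031 ]]
(273, 149) 0.3325017 [[ 0.5474 -0.2185  0.0086]]
axis pts [[ 0.5528 -0.2295  0.026 ]
 [ 0.5714 -0.2719  0.026 ]] rim ends at z .0425 [[ 0.5482 -0.2187  0.0425]
 [ 0.5725 -0.2741  0.0425]]
```

The cell length measures 60.5 mm, its axis is at 113.8 degrees and z agrees with 26 mm. Descend and grip.

```bash
python3 -m pendant '{"translation":[[-0.08,0.04,-2],[-0.08,0.04,-4],[-0.08,0.04,-5.5],[-0.08,0.04,-6.7],[-0.08,0.04,-7.3],[-0.08,0.04,-7.5],[-0.08,0.04,-7.5],[-0.08,0.04,-7.5]],"delta_rot":[[0,0,0],[0,0,0],[0,0,0],[0,0,0],[0,0,0],[0,0,0],[0,0,0],[0,0,0]]}' 1 80 && python3 -m pendant '{"translation":[[0,0,0],[0,0,0],[0,0,0],[0,0,0],[0,0,0],[0,0,0],[0,0,0]],"delta_rot":[[0,0,0],[0,0,0],[0,0,0],[0,0,0],[0,0,0],[0,0,0],[0,0,0]]}' 0 80
```

```text
clock: 2.65
tcp_pos: [0.5622, -0.2474, 0.015]
orientation: [1.712, 2.631, 0.001]
contact_force: [-0.9, -0.2, -0.0]
grip_width: 0.0856
gripper_force: 0.0
clock: 3.52
tcp_pos: [0.5609, -0.2478, 0.0145]
orientation: [-1.714, -2.633, 0.002]
contact_force: [-2.8, -1.4, 6.5]
grip_width: 0.0308
gripper_force: 78.6
```

```bash
python3 -m pendant '{"translation":[[0,0,0.3],[0,0,1.5],[0,0,3.5],[0,2,5.5],[-0.3,4,7.4],[-0.6,6,7.4],[-1,8.5,7.4],[-1.3,11,7.4],[-1.64,13.5,7.4],[-1.64,15.5,7.4],[-1.64,16.07,7.4],[-1.64,16.07,7.4]],"delta_rot":[[0,0,0],[0,0,0],[0,0,0],[0,0,0],[0,0,-1],[0,0,-2],[0,0,-3],[0,0,-4],[0,0,-5],[0,0,-6],[0,0,-6.4],[0,0,-6.4]]}'
python3 - <<'E'
from h import *
c=calibration('wrist'); im,d=grab_frame('wrist'); o=get_obs(); save('w2.png',im); np.savez('pics/w2',im=im,d=d,rvec=c['rvec'],tvec=c['tvec'],tcp=o['tcp_pos'],ori=o['orientation'])
print(o['clock'],o['joints'].round(2),o['tcp_pos'],R.from_rotvec(o['orientation']).as_matrix().round(3),o['contact_force'])
E
```

```text
clock: 5.03
tcp_pos: [0.5197, 0.1563, 0.1989]
orientation: [-2.369, -2.063, -0.0]
contact_force: [-0.5, 0.9, -1.3]
grip_width: 0.0308
gripper_force: 79.4
5.075 [ 0.01  0.34 -0.51  1.88  0.2   0.97 -0.72] [0.52003473 0.15453321 0.19872486] [[ 0.139  0.99  -0.   ]
 [ 0.99  -0.139 -0.   ]
 [-0.001 -0.    -1.   ]] [-0.5526702  -0.20288424 -1.30094225]
```

View pics/w2.png

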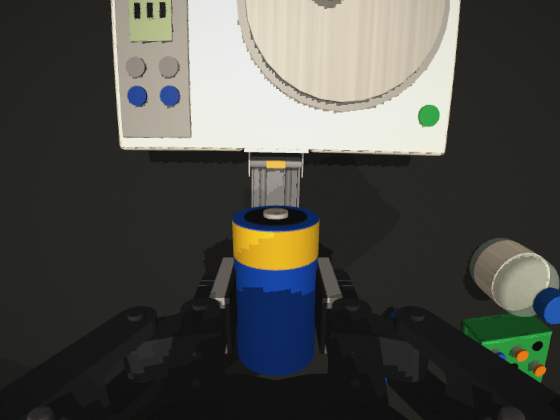

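Wrist view: the cell is held straight, button at (276,213). The brass shows at (276,164), but the cell hides most of the drawer. I'll back off along −y for a clear view.

```bash
python3 -m pendant '{"translation":[[-0.3,-2,0],[-0.5,-3.6,0],[-0.5,-3.6,0],[-0.5,-3.6,0]],"delta_rot":[[0,0,0],[0,0,0],[0,0,0],[0,0,0]]}'
python3 - <<'E'
from h import *
c=calibration('wrist'); im,d=grab_frame('wrist'); o=get_obs(); np.savez('pics/w3',im=im,d=d,rvec=c['rvec'],tvec=c['tvec'],tcp=o['tcp_pos'],ori=o['orientation'])
u,v=proj(c,[[.52,.154,.034]])[0]; print(u,v)
u0,v0=int(u)-80,max(int(v)-70,0); print(u0,v0)
a=cv2.resize(im[v0:v0+120,u0:u0+160],(800,600),interpolation=cv2.INTER_CUBIC); save('w3c.png',a)
print(o['clock'],o['tcp_pos'],o['contact_force'])
E
```

```text
clock: 5.58
tcp_pos: [0.5079, 0.0637, 0.1989]
orientation: [2.374, 2.057, 0.0]
contact_force: [-0.6, 0.5, -1.1]
grip_width: 0.031
gripper_force: 79.4
273.63107480492266 82.38729723492196
193 12
5.625 [0.50795522 0.06462214 0.19897515] [ 0.338283    0.44396493 -1.86564764]
```

View pics/w3c.png

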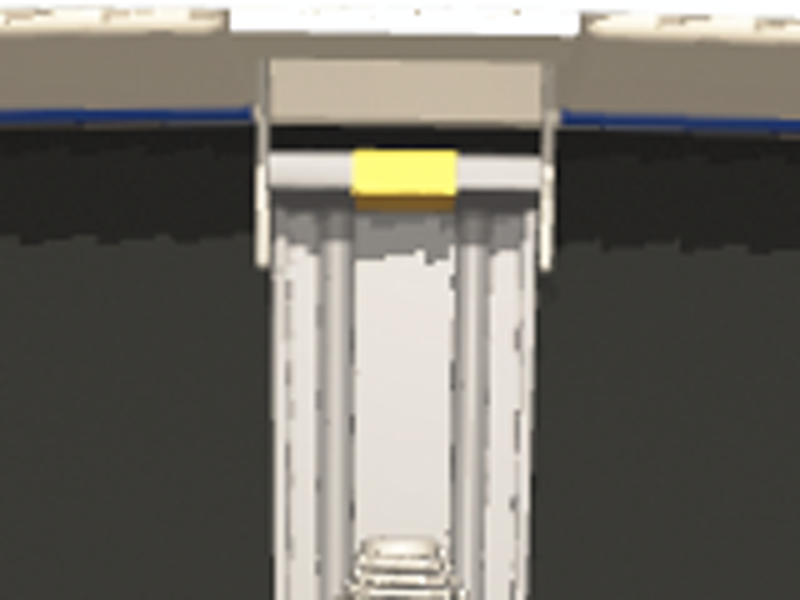

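Crop, scale 5, origin (193,12): the near top edge of the brass is at crop (405,195), end wall spans x=268..548, ribs are at 335 and 470, and the coil free end is at (400,540). Now the measurements, and a crop of the panel end.

Run:
```python
from h import *
f=np.load('pics/w3.npz'); c=calibration('wrist'); c['rvec']=f['rvec'];c['tvec']=f['tvec']
C=lambda L: np.array(L)/5+[193,12]-.4
print('brass near top',plane(c,C([(353,195),(405,195),(457,195)]),.040).round(4))
print('wall',plane(c,C([(268,172),(548,172)]),.040).round(4))
print('coil',plane(c,C([(400,538)]),.0405).round(4))
print('lips',plane(c,C([(273,300),(273,590),(537,300),(528,590)]),.020).round(4))
print('bal edge bottom blue',plane(c,C([(0,122),(800,130)]),.006).round(4))
Rt=R.from_rotvec(f['ori']).as_matrix(); print(Rt.round(4))
im=f['im']; a=cv2.resize(im[90:230,190:360],(728,600),interpolation=cv2.INTER_CUBIC); save('w3d.png',a)
```

```text
brass near top [[0.5154 0.1788 0.04  ]
 [0.5235 0.1776 0.04  ]
 [0.5316 0.1765 0.04  ]]
wall [[0.5026 0.1842 0.04  ]
 [0.5462 0.1779 0.04  ]]
coil [[0.5149 0.125  0.0405]]
lips [[0.4991 0.1671 0.02  ]
 [0.4913 0.1189 0.02  ]
 [0.5435 0.1606 0.02  ]
 [0.5357 0.1125 0.02  ]]
bal edge bottom blue [[0.4558 0.2058 0.006 ]
 [0.5941 0.1843 0.006 ]]
[[ 1.411e-01  9.900e-01  4.000e-04]
 [ 9.900e-01 -1.411e-01  4.000e-04]
 [ 4.000e-04  3.000e-04 -1.000e+00]]
```

View pics/w3d.png

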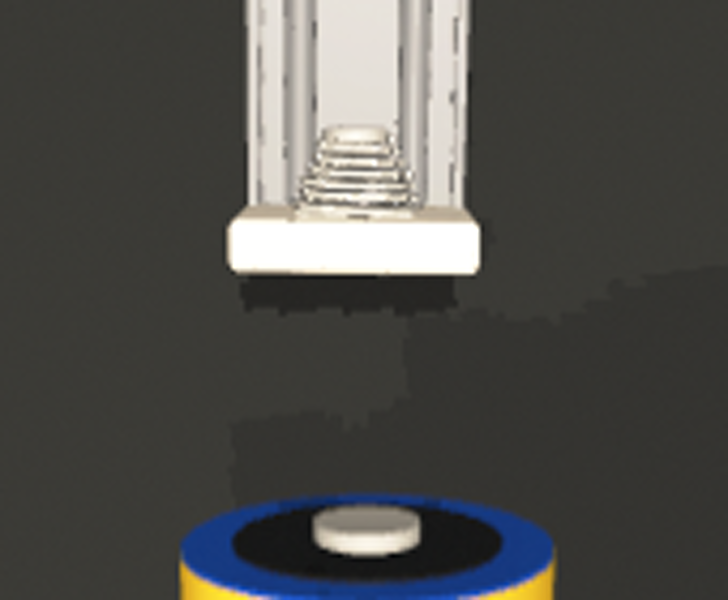

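Panel crop, scale 4.28, origin (190,90): outer top edge of the panel at row 272 for x 229..480, coil tip at (358,128). The held cell's end face is centred near (368,542), button face at (367,522). Next I compute the cell's pose in the hand.

Run:
```python
from h import *
f=np.load('pics/w3.npz'); c=calibration('wrist'); c['rvec']=f['rvec'];c['tvec']=f['tvec']
d=f['d']; Rt=R.from_rotvec(f['ori']).as_matrix(); tcp=f['tcp']
C=lambda L: np.array(L)/4.282+[190,90]-.4
print('panel outer top',plane(c,C([(229,272),(480,272)]),.054).round(4))
for n,p in (('button',(367,522)),('black L',(260,540)),('black R',(475,540)),('black low',(367,572)),('rimL',(195,545)),('rimR',(541,545)),('top of rim',(367,499))):
    uv=C([p])[0]; z=d[int(round(uv[1])),int(round(uv[0]))]; print(n,uv.round(1),'in tool',((world(c,[uv],z)-tcp)@Rt).round(4))
# body top along cell
for v in (240,260,280,300,320): 
    u=276; z=d[v,u]; print(v,f['im'][v,u],((world(c,[(u,v)],z)-tcp)@Rt).round(4))
```

```text
panel outer top [[0.4879 0.1026 0.054 ]
 [0.5342 0.0958 0.054 ]]
button [275.3 211.5] in tool [[ 0.0314  0.0007 -0.0131]]
black L [250.3 215.7] in tool [[ 0.03   -0.0087 -0.0139]]
black R [300.5 215.7] in tool [[ 0.0297  0.0102 -0.0132]]
black low [275.3 223.2] in tool [[ 0.0295  0.0007 -0.0218]]
rimL [235.1 216.9] in tool [[ 0.0294 -0.0144 -0.0135]]
rimR [315.9 216.9] in tool [[ 0.0293  0.016  -0.0134]]
top of rim [275.3 206.1] in tool [[0.0293 0.0007 0.0024]]
240 [255 241  58] [[ 0.0257  0.0009 -0.0286]]
260 [255 240  57] [[ 0.0188  0.0009 -0.0294]]
280 [ 39 102 229] [[ 0.0106  0.0009 -0.0283]]
300 [ 25  61 135] [[ 0.0025  0.0009 -0.0282]]
320 [ 23  60 134] [[-0.0055  0.0009 -0.0287]]
```

```bash
python3 -m pendant '{"translation":[[0.1,1,-0.5],[0.3,2.5,-1],[0.48,3.82,-2],[0.48,3.82,-3],[0.48,3.82,-4],[0.48,3.82,-5],[0.48,3.82,-5.5],[0.48,3.82,-5.5],[0.48,3.82,-5.5],[0.48,3.82,-5.5]],"delta_rot":[[1,-0.15,0],[2,-0.3,-0.1],[3,-0.45,-0.14],[3.95,-0.61,-0.14],[3.95,-0.61,-0.14],[3.95,-0.61,-0.14],[3.95,-0.61,-0.14],[3.95,-0.61,-0.14],[3.95,-0.61,-0.14],[3.95,-0.61,-0.14]]}'
cat > st.py <<'E'
from h import *
S=np.array([.5185,.1464,.034]); th=np.radians(81.2); U=np.array([np.cos(th),np.sin(th),0]); X=np.array([U[1],-U[0],0]); B=np.c_[X,U,[0,0,1]]
import sys
def st(seat=S,off=(-.0005,.0008,-.0125)):
    o=get_obs(); Rt=R.from_rotvec(o['orientation']).as_matrix(); cc=o['tcp_pos']+Rt@np.array(off); a=Rt[:,0]
    f=lambda p:((p-seat)@B*1000).round(1)
    print(o['clock'],'tcp',o['tcp_pos'].round(4),'minus',f(cc-.03*a),'ctr',f(cc),'plus',f(cc+.032*a),'axis',(a@B).round(3),'F(seat axes)',(o['contact_force']@B).round(2))
def shot(name,v0=60,h=200,u0=175,w=200):
    c=calibration('wrist'); im,d=grab_frame('wrist'); np.savez('pics/'+name,im=im,d=d,rvec=c['rvec'],tvec=c['tvec'])
    save(name+'.png',cv2.resize(im[v0:v0+h,u0:u0+w],None,fx=3,fy=3,interpolation=cv2.INTER_CUBIC)); return c,im,d
if __name__=='__main__': st()
E
python3 - <<'E'
from st import *
st(); c,im,d=shot('w4')
# brass mask
r,g,b=[im[...,i].astype(int) for i in range(3)]
m=(r>150)&(g>140)&(b<150)&(r-b>60); v,u=np.nonzero(m); print(len(v))
n,l,s,ce=cv2.connectedComponentsWithStats(m.astype(np.uint8)); print([(x.tolist(),y.round(1).tolist()) for x,y in zip(s,ce) if x[4]>30])
print('expected brass near top edge',proj(c,[S+B@[0,.032,.006],S+B@[-.0075,.032,.006],S+B@[.0075,.032,.006]]).round(1))
E
```

```text
clock: 6.88
tcp_pos: [0.5205, 0.1604, 0.0623]
orientation: [-2.195, -1.882, -0.391]
contact_force: [0.5, -0.0, -1.7]
grip_width: 0.03
gripper_force: 79.4
6.875 tcp [0.5205 0.1604 0.0623] minus [  0.6 -18.8  29.6] ctr [ 0.6  9.4 39.8] plus [ 0.6 39.5 50.8] axis [-0.001  0.94   0.342] F(seat axes) [ 0.49  0.04 -1.72]
2614
[([0, 0, 560, 420, 232586], [279.5, 209.1]), ([240, 227, 72, 43, 2614], [275.5, 248.8])]
expected brass near top edge [[274.3 234.1]
 [259.3 234.1]
 [289.2 234.1]]
```

```bash
python3 -m pendant '{"translation":[[-0.02,0,-0.3],[-0.02,0,-0.6],[-0.02,0,-0.8],[-0.02,0,-1],[-0.02,0,-1]],"delta_rot":[[0,0,0],[0,0,0],[0,0,0],[0,0,0],[0,0,0]]}'; python3 st.py
python3 -m pendant '{"translation":[[-0.015,-0.1,0],[-0.03,-0.2,0],[-0.037,-0.24,0],[-0.037,-0.24,0]],"delta_rot":[[0,0,0],[0,0,0],[0,0,0],[0,0,0]]}'; python3 st.py
```

```text
clock: 7.55
tcp_pos: [0.5194, 0.161, 0.0367]
orientation: [-2.194, -1.882, -0.389]
contact_force: [-2.9, -0.4, 6.7]
grip_width: 0.0307
gripper_force: 80.6
7.55 tcp [0.5194 0.161  0.0367] minus [ -0.5 -18.3   4. ] ctr [-0.6  9.9 14.2] plus [-0.6 39.9 25.2] axis [-0.001  0.939  0.343] F(seat axes) [-2.84 -0.82  6.72]
clock: 8.05
tcp_pos: [0.5186, 0.1541, 0.0363]
orientation: [-2.195, -1.881, -0.389]
contact_force: [1.0, 0.7, -0.3]
grip_width: 0.0309
gripper_force: 79.7
8.05 tcp [0.5186 0.1541 0.0363] minus [ -0.3 -25.3   3.6] ctr [-0.3  2.9 13.9] plus [-0.3 33.  24.8] axis [-0.     0.94   0.342] F(seat axes) [ 0.87  0.8  -0.33]
```

```bash
python3 -m pendant '{"translation":[[-0.012,-0.08,0],[-0.024,-0.158,0],[-0.024,-0.158,0]],"delta_rot":[[0,0,0],[0,0,0],[0,0,0]]}' >/dev/null; python3 st.py
python3 -m pendant '{"translation":[[-0.012,-0.08,0],[-0.024,-0.158,0],[-0.024,-0.158,0]],"delta_rot":[[0,0,0],[0,0,0],[0,0,0]]}' >/dev/null; python3 st.py
python3 - <<'E'
from st import *
f=np.load('pics/side0.npz'); c=calibration('side'); im,d=grab_frame('side'); np.savez('pics/side1',im=im,d=d)
p=proj(c,[S+B@[0,-.048,.02],S+B@[-.0235,-.048,.0],S+B@[.0235,-.048,0]]);print(p.round(1))
u0,v0=map(int,p[0]-[40,30]); a=np.hstack([cv2.resize(i[v0:v0+70,u0:u0+70],(400,400),interpolation=cv2.INTER_CUBIC) for i in (f['im'],im)]); save('s1.png',a); print(u0,v0)
E
```

```text
8.425 tcp [0.5179 0.1499 0.0363] minus [ -0.4 -29.6   3.6] ctr [-0.4 -1.4 13.9] plus [-0.3 28.7 24.8] axis [0.    0.94  0.342] F(seat axes) [ 1.48  1.19 -0.67]
8.8 tcp [0.5172 0.146  0.0363] minus [ -0.5 -33.6   3.6] ctr [-0.5 -5.4 13.8] plus [-0.5 24.7 24.8] axis [0.    0.94  0.342] F(seat axes) [ 1.64  1.58 -0.31]
[[261.5 264. ]
 [268.5 276.1]
 [255.3 263.7]]
221 233
```

View pics/s1.png

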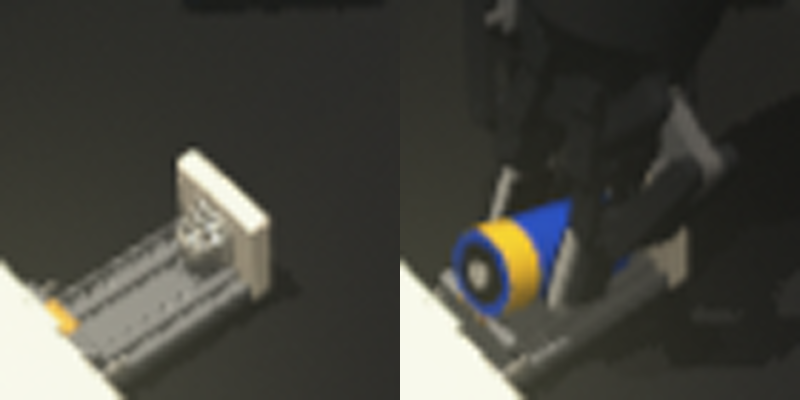

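Side view: left is before, right is now. The panel's lower right corner went from (260,298) to (285,280), so the drawer is running out ahead of the spring. The button is held high above the contact. I keep pushing until the force rises.

```bash
for i in 1 2; do :; done
python3 -m pendant '{"translation":[[-0.012,-0.08,0],[-0.024,-0.158,0],[-0.024,-0.158,0]],"delta_rot":[[0,0,0],[0,0,0],[0,0,0]]}' >/dev/null; python3 st.py
python3 -m pendant '{"translation":[[-0.012,-0.08,0],[-0.024,-0.158,0],[-0.024,-0.158,0]],"delta_rot":[[0,0,0],[0,0,0],[0,0,0]]}' >/dev/null; python3 st.py
```

```text
9.225 tcp [0.5165 0.142  0.0363] minus [ -0.5 -37.5   3.6] ctr [-0.5 -9.3 13.8] plus [-0.5 20.7 24.8] axis [0.    0.94  0.342] F(seat axes) [ 0.33  2.02 -1.14]
9.6 tcp [0.5159 0.1381 0.0362] minus [ -0.5 -41.6   3.6] ctr [ -0.5 -13.4  13.8] plus [-0.5 16.7 24.8] axis [0.    0.94  0.342] F(seat axes) [-0.01  0.87 -1.46]
```

```bash
python3 -m pendant '{"translation":[[-0.012,-0.08,0],[-0.024,-0.158,0],[-0.024,-0.158,0]],"delta_rot":[[0,0,0],[0,0,0],[0,0,0]]}' >/dev/null; python3 st.py
python3 -m pendant '{"translation":[[-0.012,-0.08,0],[-0.024,-0.158,0],[-0.024,-0.158,0]],"delta_rot":[[0,0,0],[0,0,0],[0,0,0]]}' >/dev/null; python3 st.py
python3 - <<'E'
from st import *
c=calibration('side'); im0=np.load('pics/side1.npz')['im']; im,d=grab_frame('side'); np.savez('pics/side2',im=im,d=d)
# shift of the panel's right lower corner: template around it
t=im0[273:288,263:275]; r=cv2.matchTemplate(im[255:300,250:300],t,cv2.TM_CCOEFF_NORMED); _,s,_,l=cv2.minMaxLoc(r); print('shift',l[0]+250-263,l[1]+255-273,s)
a=[proj(c,[S+B@[.0235,y,-.02]])[0] for y in (-.048,-.058,-.068,-.083)]; print(np.array(a).round(1))
E
```

```text
9.975 tcp [0.5153 0.1341 0.0363] minus [ -0.5 -45.5   3.6] ctr [ -0.5 -17.3  13.8] plus [-0.5 12.7 24.8] axis [0.    0.94  0.342] F(seat axes) [ 0.18  1.71 -1.19]
10.35 tcp [0.5147 0.1302 0.0363] minus [ -0.5 -49.5   3.6] ctr [ -0.5 -21.3  13.8] plus [-0.5  8.7 24.8] axis [0.    0.94  0.342] F(seat axes) [ 0.69  1.48 -1.16]
shift 6 -4 0.9677094221115112
[[255.7 269.4]
 [259.1 267.2]
 [262.4 265.1]
 [267.4 261.9]]
```

```bash
python3 -m pendant '{"translation":[[-0.012,-0.08,0],[-0.024,-0.158,0],[-0.024,-0.158,0]],"delta_rot":[[0,0,0],[0,0,0],[0,0,0]]}' >/dev/null; python3 st.py
python3 -m pendant '{"translation":[[-0.012,-0.08,0],[-0.024,-0.158,0],[-0.024,-0.158,0]],"delta_rot":[[0,0,0],[0,0,0],[0,0,0]]}' >/dev/null; python3 st.py
```

```text
10.775 tcp [0.5141 0.1262 0.0362] minus [ -0.5 -53.6   3.6] ctr [ -0.5 -25.4  13.8] plus [-0.5  4.7 24.7] axis [0.    0.94  0.342] F(seat axes) [-0.76  1.36 -0.93]
11.15 tcp [0.5135 0.1223 0.0363] minus [ -0.5 -57.5   3.6] ctr [ -0.5 -29.3  13.8] plus [-0.4  0.8 24.8] axis [0.    0.94  0.342] F(seat axes) [-0.33  1.33 -1.94]
```

```bash
python3 -m pendant '{"translation":[[-0.012,-0.08,0],[-0.018,-0.119,0],[-0.018,-0.119,0]],"delta_rot":[[0,0,0],[0,0,0],[0,0,0]]}' >/dev/null; python3 st.py
python3 -m pendant '{"translation":[[-0.012,-0.08,0],[-0.018,-0.119,0],[-0.018,-0.119,0]],"delta_rot":[[0,0,0],[0,0,0],[0,0,0]]}' >/dev/null; python3 st.py
python3 - <<'E'
from st import *
c=calibration('side'); im0=np.load('pics/side1.npz')['im']; im,d=grab_frame('side'); np.savez('pics/side3',im=im,d=d)
t=im0[273:288,263:275]; t4=cv2.resize(t,None,fx=4,fy=4,interpolation=cv2.INTER_CUBIC)
for n in (1,2,3):
    i=np.load(f'pics/side{n}.npz')['im'][245:300,250:310]; r=cv2.matchTemplate(cv2.resize(i,None,fx=4,fy=4,interpolation=cv2.INTER_CUBIC),t4,cv2.TM_CCOEFF_NORMED); _,s,_,l=cv2.minMaxLoc(r); print(l[0]/4-13,l[1]/4-28,round(s,3))
E
```

```text
11.525 tcp [0.5131 0.1197 0.0364] minus [ -0.5 -60.1   3.7] ctr [ -0.5 -31.9  13.9] plus [-0.5 -1.8 24.9] axis [-0.     0.94   0.342] F(seat axes) [-0.18  2.98 -1.37]
11.9 tcp [0.5127 0.1168 0.0364] minus [ -0.5 -63.1   3.7] ctr [ -0.5 -34.9  13.9] plus [-0.5 -4.8 24.9] axis [-0.     0.94   0.342] F(seat axes) [ 0.36  4.44 -1.69]
0.0 0.0 1.0
5.5 -3.75 0.991
8.0 -5.75 0.978
```

```bash
python3 -m pendant '{"translation":[[-0.005,-0.03,0],[-0.01,-0.066,0],[-0.01,-0.066,0],[-0.01,-0.066,0]],"delta_rot":[[0,0,0],[0,0,0],[0,0,0],[0,0,0]]}' >/dev/null
python3 - <<'E'
from st import *
st(); c,im,d=shot('w5',100,200,175,200)
for v in range(150,212,2): print(v,im[v,275].tolist(),((world(c,[(275,v)],d[v,275])[0]-S)@B*1000).round(1))
E
```

```text
12.45 tcp [0.5125 0.1151 0.0364] minus [ -0.4 -64.8   3.7] ctr [ -0.4 -36.6  13.9] plus [-0.4 -6.5 24.9] axis [-0.     0.94   0.342] F(seat axes) [ 0.21  5.74 -1.26]
150 [25, 24, 22] [ -0.7  31.8 -31.4]
152 [24, 24, 22] [ -0.7  31.3 -34.2]
154 [25, 24, 23] [ -0.7  29.8 -32.6]
156 [39, 39, 35] [ -0.7  28.9 -33.7]
158 [39, 38, 35] [ -0.7  27.8 -33.7]
160 [41, 41, 37] [ -0.7  26.7 -33.5]
162 [40, 39, 35] [ -0.7  25.5 -33.2]
164 [40, 39, 36] [ -0.7  24.5 -33.8]
166 [40, 39, 36] [ -0.7  23.3 -33.2]
168 [40, 39, 36] [ -0.7  22.2 -33.2]
170 [40, 39, 36] [ -0.7  21.2 -33.9]
172 [40, 39, 36] [ -0.7  20.1 -34. ]
174 [40, 39, 36] [ -0.7  18.8 -33.2]
176 [39, 39, 36] [ -0.7  17.7 -32.8]
178 [40, 39, 36] [ -0.7  16.6 -32.8]
180 [40, 40, 37] [ -0.7  15.4 -32.5]
182 [40, 40, 36] [ -0.7  14.3 -32.5]
184 [40, 40, 36] [ -0.7  13.4 -33.5]
186 [39, 39, 36] [ -0.7  12.4 -33.9]
188 [176, 158, 71] [ -0.7  11.2 -33.7]
190 [239, 221, 93] [-0.7  4.7  7.5]
192 [239, 220, 91] [-0.7  4.   6.3]
194 [239, 221, 92] [-0.7  2.9  7.9]
196 [239, 222, 94] [-0.7  2.2  7. ]
198 [239, 222, 94] [-0.7  1.2  7.7]
200 [239, 222, 94] [-0.7  0.5  7. ]
202 [163, 134, 56] [-0.7 -0.4  7.3]
204 [82, 64, 38] [-0.7 -0.5 -1.7]
206 [16, 49, 116] [-0.7 -2.4 10.6]
208 [96, 91, 82] [-0.7 -3.6 14.1]
210 [138, 130, 118] [-0.7 -5.  22.8]
```

View pics/w5.png

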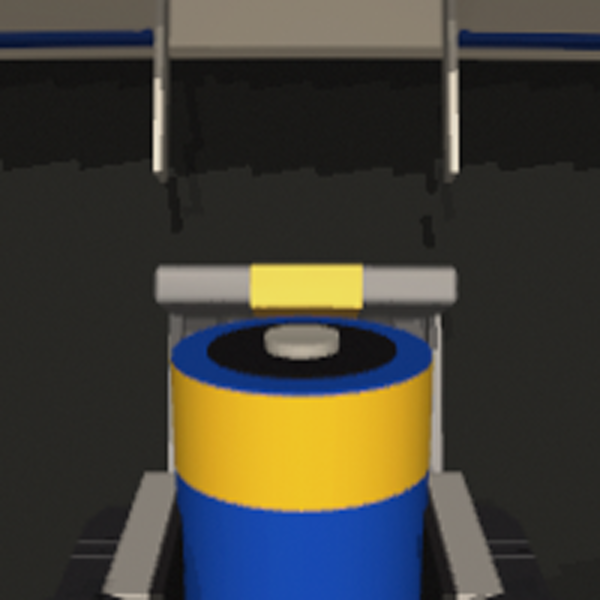

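Wrist view, crop scale 3: brass spans crop x 250..363 (centre 306) with its near edge at row 307. The cell is centred at 302 with its button at (302,340), so the cell needs about +0.7 mm in x. The brass face is at y=-0.5, so the drawer ran 32.5 mm out and the spring is about 11 mm in, which agrees with 5.7 N. I'll ease off 1 mm and tilt down.

```bash
sed -i 's/seat=S,/seat=S+B@np.array([.0003,-.0325,0]),/' st.py
python3 -m pendant '{"translation":[[0.034,0.039,-0.01],[0.034,0.039,-0.01],[0.033,0.034,-0.09],[0.033,0.03,-0.164],[0.033,0.03,-0.164]],"delta_rot":[[0,0,0],[0,0,0],[-0.49,0.077,0],[-0.988,0.153,0],[-0.988,0.153,0]]}' >/dev/null; python3 st.py
python3 -m pendant '{"translation":[[-0.002,-0.01,-0.066],[-0.003,-0.02,-0.132],[-0.003,-0.02,-0.132]],"delta_rot":[[-0.49,0.077,0],[-0.988,0.153,0],[-0.988,0.153,0]]}' >/dev/null; python3 st.py
```

```text
13.125 tcp [0.5133 0.1165 0.0324] minus [ -0.  -30.5   2.6] ctr [-0.1 -1.5 10.4] plus [-0.2 29.4 18.7] axis [-0.002  0.966  0.258] F(seat axes) [-1.24  3.89  2.19]
13.5 tcp [0.5136 0.116  0.0291] minus [  0.3 -30.5   2.1] ctr [ 0.3 -0.9  7.4] plus [ 0.2 30.6 12.9] axis [-0.002  0.985  0.174] F(seat axes) [-1.27  3.77  0.41]
```

```bash
python3 -m pendant '{"translation":[[-0.004,-0.028,0],[-0.009,-0.057,-0.132],[-0.009,-0.057,-0.132]],"delta_rot":[[0,0,0],[-0.988,0.153,0],[-0.988,0.153,0]]}' >/dev/null; python3 st.py
python3 -m pendant '{"translation":[[-0.003,-0.019,-0.064],[-0.006,-0.038,-0.128],[-0.006,-0.038,-0.128],[-0.006,-0.038,-0.128]],"delta_rot":[[-0.49,0.077,0],[-0.988,0.153,0],[-0.988,0.153,0],[-0.988,0.153,0]]}' ; python3 st.py
```

```text
13.875 tcp [0.5134 0.1146 0.0256] minus [  0.4 -31.2   1.4] ctr [ 0.3 -1.3  4.1] plus [ 0.2 30.6  6.8] axis [-0.002  0.996  0.087] F(seat axes) [0.34 3.81 0.03]
clock: 14.38
tcp_pos: [0.5132, 0.1128, 0.0227]
orientation: [2.385, 2.043, 0.005]
contact_force: [0.1, 5.4, 3.3]
grip_width: 0.0303
gripper_force: 80.3
14.375 tcp [0.5132 0.1128 0.0227] minus [  0.4 -32.    1.1] ctr [ 0.4 -2.   1.2] plus [ 0.4 30.   1.2] axis [0.    1.    0.002] F(seat axes) [-0.7   5.35  3.33]
```

```bash
python3 -m pendant '{"translation":[[0.005,0.035,0],[0.011,0.071,0],[0.011,0.071,0]],"delta_rot":[[0,0,0],[0,0,0],[0,0,0]]}' >/dev/null; python3 st.py
python3 -m pendant '{"translation":[[0,0,0],[0,0,0],[0,0,0],[0,0,0],[0,0,0],[0,0,0]],"delta_rot":[[0,0,0],[0,0,0],[0,0,0],[0,0,0],[0,0,0],[0,0,0]]}' 0.7 20; python3 st.py
```

```text
14.75 tcp [0.5132 0.1129 0.0226] minus [  0.4 -31.9   1.1] ctr [ 0.4 -1.9  1.1] plus [ 0.5 30.1  1.1] axis [ 0.002  1.    -0.001] F(seat axes) [-2.1   0.5   6.24]
clock: 15.5
tcp_pos: [0.5131, 0.1146, 0.0224]
orientation: [2.384, 2.044, 0.002]
contact_force: [-0.5, -0.1, 0.7]
grip_width: 0.0599
gripper_force: 0.0
15.5 tcp [0.5131 0.1146 0.0224] minus [ -0.  -30.2   0.9] ctr [-0.  -0.2  0.9] plus [-0.  31.8  0.9] axis [-0.  1. -0.] F(seat axes) [-0.46 -0.16  0.66]
```

```bash
python3 -m pendant '{"translation":[[0,0,0.4],[0,0,1.5],[0,0,3],[0,0,5],[-0.2,-1.5,7],[-0.4,-2.5,7],[-0.4,-2.5,7],[-0.4,-2.5,7]],"delta_rot":[[0,0,0],[0,0,0],[0,0,0],[0,0,0],[0,0,0],[0,0,0],[0,0,0],[0,0,0]]}'
python3 - <<'E'
from st import *
c,im,d=shot('w6')
S2=S+B@np.array([.0003,-.0325,0])
v,u=np.mgrid[0:420,0:560]; W=world(c,np.c_[u.ravel(),v.ravel()],d.ravel()); L=((W-S2)@B*1000).reshape(420,560,3)
r,g,b=[im[...,i].astype(int) for i in range(3)]
near=(abs(L[...,0])<25)&(L[...,1]>-60)&(L[...,1]<50)&(d>0)
for n,m in (('blue',(b>80)&(b>r+50)&(b>g+20)),('yellow',(r>120)&(r-b>80))):
    P=L[m&near&(L[...,2]<25)]; print(n,len(P),'x',np.percentile(P[:,0],[2,98]).round(1),'y',np.percentile(P[:,1],[1,50,99]).round(1),'ztop',np.percentile(P[:,2],98).round(1))
col=L[:,:,:]; 
u0=int(proj(c,[S2])[0][0])
prev=None
for v in range(40,300,3):
    p=L[v,u0]; 
    if near[v,u0] and -60<p[1]<45: print(v,im[v,u0].tolist(),p.round(1))
E
```

```text
clock: 16.5
tcp_pos: [0.5029, 0.0529, 0.1975]
orientation: [2.384, 2.045, 0.002]
contact_force: [-0.1, -0.8, -0.6]
grip_width: 0.0599
gripper_force: 0.0
blue 2290 x [-15.5  15.6] y [-29.2  -6.4  15.1] ztop 18.5
yellow 896 x [-15.2  15.7] y [16.5 24.8 37.7] ztop 18.3
67 [78, 77, 71] [ -0.   44.3 -32.5]
70 [255, 254, 148] [-0.1 37.7  6.4]
73 [255, 255, 166] [-0.2 35.2  8.8]
76 [255, 255, 167] [-0.1 33.1  6.7]
79 [255, 255, 238] [-0.2 30.  17.1]
82 [255, 255, 126] [-0.2 27.7 17.6]
85 [255, 255, 122] [-0.2 25.6 17.1]
88 [255, 255, 124] [-0.2 23.3 17.4]
91 [255, 255, 123] [-0.2 21.  18.1]
94 [255, 255, 122] [-0.2 18.8 18.4]
97 [255, 255, 162] [-0.2 16.6 17.4]
100 [108, 200, 255] [-0.2 14.3 17.2]
103 [107, 199, 255] [-0.2 12.1 16.5]
106 [106, 198, 255] [-0.2  9.8 16.3]
109 [106, 198, 255] [-0.2  7.5 16.9]
112 [105, 195, 255] [-0.2  5.2 17.8]
115 [104, 194, 255] [-0.2  2.9 17.7]
118 [101, 193, 255] [-0.2  0.6 17.8]
121 [102, 193, 255] [-0.2 -1.6 18.8]
124 [100, 192, 255] [-0.2 -4.  17.3]
127 [98, 190, 255] [-0.2 -6.3 17.9]
130 [98, 188, 255] [-0.2 -8.6 18.6]
133 [96, 188, 255] [ -0.2 -11.   16.6]
136 [94, 184, 255] [ -0.2 -13.4  16.7]
139 [94, 185, 255] [ -0.2 -15.6  19. ]
142 [91, 183, 255] [ -0.2 -18.1  16.6]
145 [90, 183, 255] [ -0.2 -20.4  17.7]
148 [89, 181, 255] [ -0.2 -22.8  17.2]
151 [88, 180, 255] [ -0.2 -25.2  17.4]
154 [86, 180, 255] [ -0.2 -27.7  16.4]
157 [243, 244, 248] [ -0.2 -30.   16.9]
160 [253, 251, 243] [ -0.1 -33.2  11.5]
163 [231, 224, 207] [ -0.1 -36.    9.3]
166 [224, 214, 191] [ -0.1 -38.3  10.7]
169 [255, 255, 255] [ -0.2 -39.3  20. ]
172 [255, 255, 255] [ -0.2 -41.7  20.1]
175 [255, 255, 255] [ -0.2 -44.   20.8]
178 [255, 255, 255] [ -0.2 -46.5  20.6]
181 [54, 53, 50] [ -0.  -59.2 -31.8]
```

The cell lies level and seated: y −30…+30, top at 17.4 mm, x≈0, panel at −48. Next I check the room to reach behind the panel, then push.

```bash
python3 - <<'E'
from st import *
c=calibration('scene'); print('pipette ends',plane(c,[(268,220),(215,179),(245,200)],.016).round(3),'decoy left end',plane(c,[(287,215)],.02).round(3))
E
python3 -m pendant '{"translation":[[0,-0.4,-0.3],[-0.07,-0.82,-1],[-0.07,-0.82,-2.5],[-0.07,-0.82,-4],[-0.07,-0.82,-4],[-0.07,-0.82,-4]],"delta_rot":[[1,-0.15,0],[2,-0.3,0],[3,-0.46,0],[3.95,-0.61,0],[3.95,-0.61,0],[3.95,-0.61,0]]}' 0 20
```

```text
pipette ends [[ 0.55  -0.102  0.016]
 [ 0.351 -0.101  0.016]
 [ 0.461 -0.097  0.016]] decoy left end [[ 0.579 -0.059  0.02 ]]
clock: 17.3
tcp_pos: [0.5021, 0.0328, 0.0984]
orientation: [-2.194, -1.883, -0.388]
contact_force: [0.9, -0.4, -0.1]
grip_width: -0.0001
gripper_force: 0.0
```

```bash
python3 -m pendant '{"translation":[[0,0,-1.2],[0,0,-2.4],[0,0,-2.7],[0,0,-2.7],[0.09,0.59,-2.7],[0.122,0.79,-2.7],[0.122,0.79,-2.7]],"delta_rot":[[0,0,0],[0,0,0],[0,0,0],[0,0,0],[0,0,0],[0,0,0],[0,0,0]]}'; python3 st.py
python3 -m pendant '{"translation":[[0.03,0.2,0],[0.06,0.4,0],[0.09,0.6,0],[0.122,0.79,0],[0.122,0.79,0]],"delta_rot":[[0,0,0],[0,0,0],[0,0,0],[0,0,0],[0,0,0]]}'; python3 st.py
```

```text
clock: 18.18
tcp_pos: [0.5047, 0.0524, 0.0305]
orientation: [-2.193, -1.883, -0.389]
contact_force: [0.4, -0.4, 0.6]
grip_width: 0.0001
gripper_force: 0.0
18.175 tcp [0.5047 0.0524 0.0305] minus [  1.3 -95.5  -2.2] ctr [  1.2 -67.3   8.1] plus [  1.1 -37.2  19. ] axis [-0.002  0.94   0.342] F(seat axes) [ 0.5  -0.31  0.62]
clock: 18.8
tcp_pos: [0.5075, 0.0718, 0.0299]
orientation: [-2.194, -1.882, -0.389]
contact_force: [-0.3, -0.1, -0.3]
grip_width: 0.0
gripper_force: 0.0
18.8 tcp [0.5075 0.0718 0.0299] minus [  1.  -75.9  -2.7] ctr [  1.  -47.7   7.5] plus [  1.  -17.6  18.5] axis [-0.001  0.94   0.342] F(seat axes) [-0.32 -0.17 -0.35]
```

```bash
python3 -m pendant '{"translation":[[0.03,0.2,0],[0.06,0.4,0],[0.09,0.6,0],[0.122,0.79,0],[0.15,0.99,0],[0.18,1.19,0]],"delta_rot":[[0,0,0],[0,0,0],[0,0,0],[0,0,0],[0,0,0],[0,0,0]]}'
python3 - <<'E'
from st import *
st(); o=get_obs(); c=calibration('side'); im0=np.load('pics/side0.npz')['im']; im,d=grab_frame('side')
# panel from side depth: white points ahead of the tool
v,u=np.mgrid[0:420,0:560]; W=world(c,np.c_[u.ravel(),v.ravel()],d.ravel()); S2=S+B@np.array([.0003,-.0325,0]); L=((W-S2)@B*1000).reshape(420,560,3)
m=(im.min(2)>120)&(abs(L[...,0])<26)&(L[...,2]>5)&(L[...,2]<25)&(L[...,1]>-60)&(L[...,1]<60)&(d>0)
P=L[m]; print(len(P), np.percentile(P[:,1],[0,5,50,95,100]).round(1) if len(P) else '', ((o['tcp_pos']-S2)@B*1000).round(1))
E
```

```text
clock: 19.55
tcp_pos: [0.512, 0.1011, 0.0299]
orientation: [-2.195, -1.881, -0.388]
contact_force: [0.6, -1.6, -0.4]
grip_width: -0.0001
gripper_force: 0.8
19.55 tcp [0.512  0.1011 0.0299] minus [  1.  -46.2  -2.8] ctr [  1.  -18.    7.5] plus [ 1.  12.1 18.4] axis [-0.     0.94   0.342] F(seat axes) [ 0.87 -1.51 -0.37]
126 [-10.7  -8.1   4.5  10.2  59.7] [  0.3 -13.2  -4.1]
```

```bash
python3 -m pendant '{"translation":[[0.03,0.2,0],[0.06,0.4,0],[0.09,0.6,0],[0.122,0.79,0],[0.15,0.99,0],[0.18,1.19,0],[0.21,1.38,0],[0.24,1.58,0]],"delta_rot":[[0,0,0],[0,0,0],[0,0,0],[0,0,0],[0,0,0],[0,0,0],[0,0,0],[0,0,0]]}'; python3 st.py
python3 -m pendant '{"translation":[[0.02,0.16,0],[0.05,0.32,0],[0.07,0.47,0],[0.1,0.63,0],[0.122,0.79,0],[0.122,0.79,0]],"delta_rot":[[0,0,0],[0,0,0],[0,0,0],[0,0,0],[0,0,0],[0,0,0]]}'; python3 st.py
```

```text
clock: 20.6
tcp_pos: [0.5181, 0.1407, 0.0299]
orientation: [-2.195, -1.881, -0.388]
contact_force: [0.7, -1.7, 1.0]
grip_width: 0.0005
gripper_force: 0.8
20.6 tcp [0.5181 0.1407 0.0299] minus [ 0.9 -6.2 -2.8] ctr [ 0.9 22.   7.5] plus [ 0.9 52.1 18.4] axis [-0.     0.94   0.342] F(seat axes) [ 0.94 -1.53  1.04]
clock: 21.35
tcp_pos: [0.5209, 0.1581, 0.0297]
orientation: [-2.198, -1.88, -0.386]
contact_force: [-1.8, -8.9, 5.4]
grip_width: -0.0003
gripper_force: 4.3
21.35 tcp [0.5209 0.1581 0.0297] minus [ 1.  11.5 -2.9] ctr [ 1.  39.7  7.3] plus [ 1.1 69.8 18.1] axis [0.002 0.941 0.34 ] F(seat axes) [-0.45 -9.12  5.42]
```

```bash
python3 -m pendant '{"translation":[[0.02,0.16,0],[0.05,0.32,0],[0.07,0.47,0],[0.1,0.63,0],[0.122,0.79,0],[0.122,0.79,0]],"delta_rot":[[0,0,0],[0,0,0],[0,0,0],[0,0,0],[0,0,0],[0,0,0]]}'
python3 - <<'E'
from st import *
st(); S2=S+B@np.array([.0003,-.0325,0]); print('tcp',((get_obs()['tcp_pos']-S2)@B*1000).round(1))
for n in ('wrist','side'):
    c=calibration(n); im,d=grab_frame(n); np.savez('pics/end_'+n,im=im,d=d)
    v,u=np.mgrid[0:420,0:560]; W=world(c,np.c_[u.ravel(),v.ravel()],d.ravel()); L=((W-S2)@B*1000).reshape(420,560,3)
    for nm,xr in (('front L',(-90,-35)),('front R',(35,90)),('panel',(-22,22))):
        for zr in ((5,15),(15,25),(25,40)):
            m=(L[...,0]>xr[0])&(L[...,0]<xr[1])&(L[...,2]>zr[0])&(L[...,2]<zr[1])&(d>0)&(L[...,1]>40)&(L[...,1]<130)&(im.min(2)>60)
            P=L[m]; print(n,nm,zr,len(P),np.percentile(P[:,1],[2,25,50]).round(1) if len(P)>10 else '')
E
```

```text
clock: 22.1
tcp_pos: [0.524, 0.1778, 0.0297]
orientation: [-2.198, -1.88, -0.386]
contact_force: [-1.5, -7.9, 5.2]
grip_width: -0.0001
gripper_force: 4.3
22.1 tcp [0.524  0.1778 0.0297] minus [ 1.1 31.5 -2.9] ctr [ 1.1 59.7  7.3] plus [ 1.2 89.8 18.2] axis [0.002 0.941 0.34 ] F(seat axes) [-0.27 -7.99  5.23]
tcp [ 0.3 64.4 -4.3]
wrist front L (5, 15) 0 
wrist front L (15, 25) 0 
wrist front L (25, 40) 13923 [ 82.1  89.4 101.2]
wrist front R (5, 15) 0 
wrist front R (15, 25) 0 
wrist front R (25, 40) 15054 [81.7 89.4 98.1]
wrist panel (5, 15) 168 [68.5 69.3 69.8]
wrist panel (15, 25) 3000 [65.8 73.9 76.4]
wrist panel (25, 40) 17415 [ 63.5  90.5 101.9]
side front L (5, 15) 0 
side front L (15, 25) 0 
side front L (25, 40) 298 [ 84.3  92.  102.8]
side front R (5, 15) 0 
side front R (15, 25) 0 
side front R (25, 40) 217 [84.  92.1 99. ]
side panel (5, 15) 13 [65.8 67.8 69.7]
side panel (15, 25) 40 [63.4 67.  68.8]
side panel (25, 40) 313 [ 62.4  90.1 101.1]
```

```bash
for k in 1; do python3 -m pendant '{"translation":[[0.015,0.1,0],[0.03,0.2,0],[0.04,0.28,0],[0.04,0.28,0]],"delta_rot":[[0,0,0],[0,0,0],[0,0,0],[0,0,0]]}' | grep -E "tcp|force"; done
cat > m.py <<'E'
from st import *
S2=S+B@np.array([.0003,-.0325,0]); o=get_obs(); print('tcp',((o['tcp_pos']-S2)@B*1000).round(1),(o['contact_force']@B).round(1),o['clock'])
c=calibration('wrist'); im,d=grab_frame('wrist')
v,u=np.mgrid[0:420,0:560]; W=world(c,np.c_[u.ravel(),v.ravel()],d.ravel()); L=((W-S2)@B*1000).reshape(420,560,3)
# profile: columns at the panel's flanks and the balance top edge
for x in (-21,-17,17,21):
    u0=int(round(proj(c,[S2+B@[x/1e3,.075,.02]])[0][0])); q=[(L[v,u0].round(1).tolist()) for v in range(420) if d[v,u0]>0 and 55<L[v,u0,1]<100 and L[v,u0,2]>8]
    A=np.array(q); t=A[abs(A[:,2]-20)<2.5] if len(A) else A; e=A[A[:,2]>33] if len(A) else A
    print(x,'panel top y',(t[:,1].min(),t[:,1].max(),len(t)) if len(t) else '','balance edge',e[:,1].min() if len(e) else '')
np.savez('pics/last',im=im,d=d)
E
python3 m.py
```

```text
tcp_pos: [0.525, 0.1844, 0.0296]
contact_force: [-0.9, -9.8, 5.9]
gripper_force: 4.9
tcp [ 0.3 71.1 -4.4] [ 0.6 -9.8  5.9] 22.7
-21 panel top y (np.float64(79.7), np.float64(80.2), 2) balance edge 56.1
-17 panel top y (np.float64(79.8), np.float64(80.2), 2) balance edge 55.6
17 panel top y (np.float64(79.7), np.float64(80.1), 2) balance edge 55.5
21 panel top y (np.float64(79.7), np.float64(80.1), 2) balance edge 55.8
```

```bash
python3 -m pendant '{"translation":[[0.012,0.08,0],[0.024,0.158,0],[0.024,0.158,0]],"delta_rot":[[0,0,0],[0,0,0],[0,0,0]]}' | grep -E "tcp|contact"; python3 -m pendant '{"translation":[[0.012,0.08,0],[0.018,0.119,0],[0.018,0.119,0]],"delta_rot":[[0,0,0],[0,0,0],[0,0,0]]}' | grep -E "tcp|contact";  python3 -m pendant '{"translation":[[0.012,0.08,0],[0.018,0.119,0],[0.018,0.119,0]],"delta_rot":[[0,0,0],[0,0,0],[0,0,0]]}' | grep -E "tcp|contact"
```

```text
tcp_pos: [0.5254, 0.1866, 0.0295]
contact_force: [-2.5, -15.6, 10.8]
tcp_pos: [0.5255, 0.1868, 0.0292]
contact_force: [-7.5, -22.7, 17.9]
tcp_pos: [0.5256, 0.1871, 0.0289]
contact_force: [-10.8, -32.0, 25.6]
```

The drawer hit a hard stop, with the panel about level with the balance's face. Back off and verify.

```bash
python3 -m pendant '{"translation":[[-0.06,-0.4,0],[-0.12,-0.8,0],[-0.4,-2.6,0],[-0.4,-2.6,2],[-0.4,-2.6,4],[-0.4,-2.6,6],[-0.4,-2.6,7],[-0.4,-2.6,7],[-0.4,-2.6,7]],"delta_rot":[[0,0,0],[0,0,0],[0,0,0],[0,0,0],[-1,0.15,0],[-2,0.3,0],[-3,0.46,0],[-3.95,0.61,0],[-3.95,0.61,0]]}' | grep -E "clock|tcp|contact"
python3 - <<'E'
from st import *
S2=S+B@np.array([.0003,-.0325,0])
c=calibration('wrist'); im,d=grab_frame('wrist'); np.savez('pics/fin',im=im,d=d)
v,u=np.mgrid[0:420,0:560]; W=world(c,np.c_[u.ravel(),v.ravel()],d.ravel()); L=((W-S2)@B*1000).reshape(420,560,3)
for x in (-80,-50,-15,0,15,50,80):
    u0=int(round(proj(c,[S2+B@[x/1e3,.082,.03]])[0][0])); s=[]
    for v in range(420):
        if d[v,u0]>0 and 65<L[v,u0,1]<95 and im[v,u0].min()>60: s.append((L[v,u0,1:].round(1)).tolist())
    A=np.array(s); print(x,len(A)); 
    for z0,z1 in ((-25,-5),(-5,10),(10,22),(22,34),(34,45)):
        q=A[(A[:,1]>=z0)&(A[:,1]<z1)]
        if len(q): print('   z',z0,z1,len(q),'y min/med',q[:,0].min(),np.median(q[:,0]).round(1))
E
```

```text
clock: 25.0
tcp_pos: [0.5162, 0.1348, 0.205]
contact_force: [-0.7, -0.2, -0.8]
-80 18
   z 34 45 18 y min/med 82.0 88.3
-50 19
   z 34 45 19 y min/med 81.8 88.4
-15 20
   z 34 45 19 y min/med 81.8 88.4
0 20
   z 34 45 19 y min/med 81.9 88.4
15 20
   z 34 45 19 y min/med 81.2 87.8
50 19
   z 34 45 19 y min/med 81.5 88.2
80 19
   z 34 45 19 y min/med 81.2 87.9
```

```bash
python3 -m pendant '{"translation":[[-0.3,-2,-1],[-0.5,-3.2,-2],[-0.5,-3.2,-2],[-0.5,-3.2,-2]],"delta_rot":[[0,0,0],[0,0,0],[0,0,0],[0,0,0]]}' | grep -E "clock|tcp"
python3 - <<'E'
from st import *
S2=S+B@np.array([.0003,-.0325,0])
c=calibration('wrist'); im,d=grab_frame('wrist')
v,u=np.mgrid[0:420,0:560]; W=world(c,np.c_[u.ravel(),v.ravel()],d.ravel()); L=((W-S2)@B*1000).reshape(420,560,3)
for a,b in ((-90,-60),(-60,-30),(-20,-8),(-8,8),(8,20),(30,60),(60,90)):
    for z0,z1 in ((-20,-10),(-10,0),(0,10),(10,19)):
        m=(L[...,0]>a)&(L[...,0]<b)&(L[...,2]>z0)&(L[...,2]<z1)&(d>0)&(abs(L[...,1]-82)<15); P=L[m]
        print((a,b),(z0,z1),len(P),np.median(P[:,1]).round(1) if len(P)>5 else '',end=' | ')
    print()
for t in ('side',):
    c=calibration(t); im,d=grab_frame(t); r,g,b=[im[...,i].astype(int) for i in range(3)]
E
```

```text
clock: 25.55
tcp_pos: [0.504, 0.0518, 0.1548]
(-90, -60) (-20, -10) 228 80.8 | (-90, -60) (-10, 0) 155 81.3 | (-90, -60) (0, 10) 1  | (-90, -60) (10, 19) 0  | 
(-60, -30) (-20, -10) 253 80.7 | (-60, -30) (-10, 0) 94 81.2 | (-60, -30) (0, 10) 0  | (-60, -30) (10, 19) 0  | 
(-20, -8) (-20, -10) 60 81.4 | (-20, -8) (-10, 0) 29 80.9 | (-20, -8) (0, 10) 0  | (-20, -8) (10, 19) 0  | 
(-8, 8) (-20, -10) 94 81.3 | (-8, 8) (-10, 0) 26 80.9 | (-8, 8) (0, 10) 0  | (-8, 8) (10, 19) 0  | 
(8, 20) (-20, -10) 65 81.3 | (8, 20) (-10, 0) 27 80.8 | (8, 20) (0, 10) 0  | (8, 20) (10, 19) 0  | 
(30, 60) (-20, -10) 245 80.4 | (30, 60) (-10, 0) 108 80.9 | (30, 60) (0, 10) 0  | (30, 60) (10, 19) 0  | 
(60, 90) (-20, -10) 244 80.3 | (60, 90) (-10, 0) 151 80.9 | (60, 90) (0, 10) 8 80.6 | (60, 90) (10, 19) 0  |
```

The panel reads 81.0 mm against 80.9 mm for the balance's face on both sides, so it is flush within 1 mm. The arm is clear, so I hand in.

```bash
python3 -c "
from bench import hand_in; print(hand_in())"
```

```text
the job is handed in; nothing more can be done
None
```

The fresh cell is loaded button-to-contact in the drawer, the drawer is home and flush with the balance to within about 1 mm, the arm is clear, and the job is handed in; no verdict came back.

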